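# Line up the bottles by height from the formula dispenser

### The job

Stand the four closed white bottles upright on the row of four orange mats, one in the middle of each, in order of height: the tallest on the end mat nearest the formula dispenser, getting shorter along the row to the shortest at the far end. Do not knock any bottle over.

Things in the scene. Friction and masses are not known exactly. Their poses are not given: they have to be found in the camera images.
- bottle_a: the shortest of four closed white polypropylene bottles, loose, standing upright on the worktop: straight round body 44 mm in diameter from the base up to 48 mm, then a narrower domed cap (36 mm across at its foot, 32 mm tall), 80 mm tall in all; about 70 g (varies). Origin at the centre of its underside, z up along its axis.
- bottle_b: the second shortest of four closed white polypropylene bottles, loose, standing upright on the worktop: straight round body 48 mm in diameter from the base up to 73 mm, then a narrower domed cap (40 mm across at its foot, 32 mm tall), 105 mm tall in all; about 100 g (varies). Origin at the centre of its underside, z up along its axis.
- bottle_c: the second tallest of four closed white polypropylene bottles, loose, standing upright on the worktop: straight round body 52 mm in diameter from the base up to 98 mm, then a narrower domed cap (44 mm across at its foot, 32 mm tall), 130 mm tall in all; about 140 g (varies). Origin at the centre of its underside, z up along its axis.
- bottle_d: the tallest of four closed white polypropylene bottles, loose, standing upright on the worktop: straight round body 56 mm in diameter from the base up to 123 mm, then a narrower domed cap (48 mm across at its foot, 32 mm tall), 155 mm tall in all; about 180 g (varies). Origin at the centre of its underside, z up along its axis.
- mat_1: fixed flat orange silicone disc, 80 mm in diameter, 4 mm thick, one of four alike in a straight row, 92 mm apart, on a low fixed bamboo board (110 x 400 mm, 12 mm high); the end mark on the robot's left (+y). Origin: centre of its underside, so its upper face is 4 mm above the origin and 16 mm above the worktop; y axis along the row towards mat_1's end.
- mat_2: fixed flat orange silicone disc, 80 mm in diameter, 4 mm thick, one of four alike in a straight row, 92 mm apart, on a low fixed bamboo board (110 x 400 mm, 12 mm high); second from the robot's left. Origin: centre of its underside, so its upper face is 4 mm above the origin and 16 mm above the worktop; y axis along the row towards mat_1's end.
- mat_3: fixed flat orange silicone disc, 80 mm in diameter, 4 mm thick, one of four alike in a straight row, 92 mm apart, on a low fixed bamboo board (110 x 400 mm, 12 mm high); third from the robot's left. Origin: centre of its underside, so its upper face is 4 mm above the origin and 16 mm above the worktop; y axis along the row towards mat_1's end.
- mat_4: fixed flat orange silicone disc, 80 mm in diameter, 4 mm thick, one of four alike in a straight row, 92 mm apart, on a low fixed bamboo board (110 x 400 mm, 12 mm high); the end mark on the robot's right (-y). Origin: centre of its underside, so its upper face is 4 mm above the origin and 16 mm above the worktop; y axis along the row towards mat_1's end.
- dispenser: the white formula dispenser: a fixed round tower of three stacking tiers, 90 mm in diameter at the foot, 150 mm tall, with a short swivel spout on top; it stands just beyond one of its two ends (on the robot's left, y > 0.3, or on its right, y < -0.3). Origin at the centre of its underside.
Mind the look-alikes: they are no part of the job. Leave any blue look-alike of the bottle_b alone. What is shaped like the bottle_c but purple is not meant.

How it is judged:
By the outcome, as a careful person would: the job done as asked, in the order asked, and still so for the second after the job is handed in, with the robot touching nothing.
It also fails if it takes over 112 s, if anything falls off the work surface, if the arm or the gripper's body presses on something with over 40 N, if the wrist force passes 120 N, or if a joint passes its speed limit or range.

### The arm

A 6-joint arm with a two-finger parallel gripper is mounted at the origin on the work surface. World frame = base frame: x ahead of the robot, y to its left, z up, the work surface at z = 0. Lengths are in mm, angles in rad, forces in N, time in s.
With the tool pointing down it reaches from about 350 to 975 mm from the base axis. Payload 7.1 kg.
Tool frame: the origin (TCP) lies midway between the tips of the shut fingers; the grasp point (between the pads) lies 19 mm behind it; z points along the fingers, y is the line along which they close (so a half turn about z gives the same grasp; the last joint's range is limited). The gripper opens to 88 mm and grips with 3 to 60 N. Pads are 20 mm wide; open, the fingers measure 115 mm over their backs; the gripper's body (75 mm by 178 mm) begins 61 mm behind the grasp point.
Start: joints at [1.081, 0.423, 1.63, -0, 1.089, -0.019], TCP at [283.467, 557.002, 182.775] pointing down, gripper open.
Joint ranges: [-3, 3], [-0.9, 2.11], [0.09, 2.58], [-1.31, 4.45], [0.11, 2.69], [-2.54, 2.54]. Speed limits (rad/s): [2.39, 2.39, 3.01, 3.14, 3.14, 3.14].

### API

Orientations are given as a rotation vector (axis times angle).
In Python, from workcell import status, eyes, ticket gives the robot as it stands.
- The arm moves only by the shell command python3 -m jog 'ROWS' [OPENING]. ROWS is a JSON list that holds a single list of rows (three levels of brackets), with 1 to 5 rows, each of 6 numbers: dx, dy, dz in mm, then a rotation vector rx, ry, rz in rad; each row shifts and turns the commanded pose from where the row before left it, along the tool's axes as they then stand; what a row does not reach is not made up. A row lasts 1/12 s, in which the tool goes at most 41.7 mm and 0.125 rad, less where a joint would pass 70% of its speed; a pose out of reach is approached as far as the arm can. OPENING is the finger opening in mm, set as the command begins (- or left out keeps the last). The fingers move at their own pace and stop on an object; the grip force is fixed at half the most. Time passes only in rows, so rows that do not move let the fingers close. It prints the time, the measured TCP pose, the force, the opening and the grip force at its end. Input that does not fit is refused with a message, and nothing moves.
- status.get_obs(): the state, without advancing time (a new reading comes with each control period).
- eyes.get_image(name): name is "side" or "top" or "wrist"; returns a dict with "img" (384x512x3 uint8, red, green, blue), "range_z" (384x512 float32, mm along the optical axis (not along the pixel's ray), 0 where there is no reading), "fx", "fy", "cx", "cy" (pixels), "R" (3x3) and "t" (3): a world point X has camera coordinates R X + t. Camera axes: x right, y down, z forward; pixel columns grow to the right and rows downward; lengths in mm; the calibration is good to about 2 mm. A picture is of the moment at which its call begins.
- ticket.close_job(): hands the job in; it is judged then, once.
The state is a dict: "t": time; "qpos": joint angles; "qvel": joint speeds; "joint_torque": joint torques, N m; "ee_pos": TCP position; "orientation": TCP orientation; "ft_force": force on the tool from outside, world axes, zero at the start; "moment": the same for the moment, N m; "width": finger opening in mm; "grasp_force": force on a finger pad.
Only numpy, scipy, OpenCV 4.12 (cv2) and the standard library are available. Lean on these libraries where they do the work, as an engineer would, in place of code of your own. Each camera call takes 0.05 s, during which the arm holds its last target. There are 200 camera calls.

## Working session

There is one attempt and no reset: what is moved stays moved. The work goes in short steps, Python scripts to look and compute and a shell command to move; the robot and the scene stay as the last step left them, time stands still between calls to the robot, and variables do not carry over. Pictures are saved under pics/ and viewed, at most 14 in all, crops included, and the job is handed in when it is done.

```bash
ls; mkdir -p pics; python3 - <<'E'
from workcell import status, eyes
import cv2,numpy as np
for n in ("top","side"):
    d=eyes.get_image(n); np.savez(f"{n}0.npz",**{k:np.array(v) for k,v in d.items()})
    cv2.imwrite(f"pics/{n}0.png",d["img"][:,:,::-1])
    print(n,d["fx"],d["cx"],d["cy"],np.round(d["R"],3).tolist(),np.round(d["t"]).tolist())
o=status.get_obs();print(o["t"],o["ee_pos"],o["orientation"],o["width"])
E
```

```text
pics
top 464.45528549617137 261.8060660764965 190.45642827588804 [[0.001, -1.0, -0.018], [-0.993, 0.001, -0.117], [0.117, 0.018, -0.993]] [17.0, 540.0, 1279.0]
side 431.63572477531824 249.34684827385786 192.08613510308552 [[0.998, -0.062, -0.019], [-0.056, -0.689, -0.722], [0.032, 0.722, -0.691]] [-527.0, 75.0, 1287.0]
0.1 [283.21000381 556.5380154  182.07673485] [-7.32593956e-01 -3.05463669e+00  2.09207598e-03] 87.42285250447232
```

View pics/top0.png

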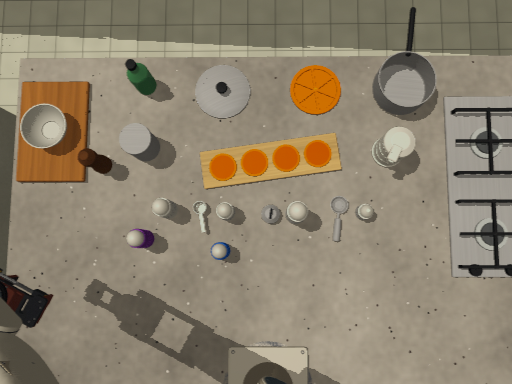

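View pics/side0.png

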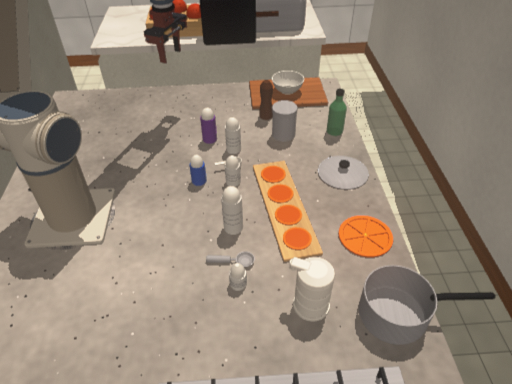

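The top view shows white bottles at px (162,207), (225,211), (297,211) and (366,212), mats at (223,167), (255,162), (287,157) and (318,153), and the dispenser at (393,147) on the robot's right. The look-alikes are purple (140,238) and blue (220,251), and an egg-timer-like object is at (271,214). In the side view the white bottles are at (233,135), (233,170), (232,210) and (238,277).

```bash
cat > h.py <<'E'
import numpy as np,cv2
from scipy.optimize import least_squares
def cloud(d):
    z=d["range_z"];v,u=np.mgrid[:384,:512]
    P=np.stack([(u-d["cx"])/d["fx"]*z,(v-d["cy"])/d["fy"]*z,z],-1)
    W=(P-d["t"])@d["R"]; W[z==0]=np.nan; return W
def ray(d,u,v,h):
    r=np.array([(u-d["cx"])/d["fx"],(v-d["cy"])/d["fy"],1])@d["R"];c=-d["R"].T@d["t"]
    return c+r*(h-c[2])/r[2]
def proj(d,X):
    p=d["R"]@np.asarray(X,float)+d["t"];return d["fx"]*p[0]/p[2]+d["cx"],d["fy"]*p[1]/p[2]+d["cy"]
def circ(P,r0=25,fixed=None):
    c=np.nanmean(P,0)
    f=lambda p:np.hypot(P[:,0]-p[0],P[:,1]-p[1])-(fixed or p[2])
    s=least_squares(f,[c[0],c[1],r0],loss="soft_l1",f_scale=2);return s.x,np.sqrt(np.mean(s.fun**2))
E
python3 - <<'E'
from h import *
T=dict(np.load("top0.npz"));S=dict(np.load("side0.npz"))
WT,WS=cloud(T),cloud(S)
print("table z top/side",np.nanmedian(WT[230:300,290:400,2]),np.nanmedian(WS[300:340,100:180,2]))
hsv=cv2.cvtColor(T["img"],cv2.COLOR_RGB2HSV)
for n,W,d in(("top",WT,T),("side",WS,S)):
    hsv=cv2.cvtColor(d["img"],cv2.COLOR_RGB2HSV)
    m=cv2.inRange(hsv,(3,200,180),(16,255,255))
    for c in cv2.findContours(m,0,2)[0]:
        if 200<cv2.contourArea(c)<1200:
            (u,v),ax,_=cv2.fitEllipse(c);p=ray(d,u,v,16)
            k=np.zeros(m.shape,np.uint8);cv2.drawContours(k,[c],-1,1,-1)
            print(n,"mat",round(u),round(v),p.round(1),"z",round(float(np.nanmedian(W[k>0][:,2])),1),"diam",np.round(max(ax)*np.linalg.norm(d["R"]@p+d["t"])/d["fx"]))
for s in [(162,207),(225,211),(271,214),(297,211),(366,212),(140,238),(220,251),(393,147),(202,215),(340,215)]:
    near=WT[s[1]-12:s[1]+13,s[0]-12:s[0]+13].reshape(-1,3);near=near[near[:,2]>12]
    if len(near)<5:print(s,"flat");continue
    h=np.percentile(near[:,2],98);c=near[near[:,2]>h-12].mean(0)
    r=ray(T,*s,h)
    A=WS.reshape(-1,3);A=A[np.hypot(A[:,0]-c[0],A[:,1]-c[1])<60 if s==(393,147) else np.hypot(A[:,0]-c[0],A[:,1]-c[1])<42]
    hs=np.percentile(A[A[:,2]>12][:,2],99)
    B=A[(A[:,2]>8)&(A[:,2]<min(h,hs)-36)]
    fit=circ(B) if len(B)>20 else None
    cs=A[A[:,2]>hs-12].mean(0)
    print(s,"h",round(h,1),round(hs,1),"top cap",c.round(1),"side cap",cs.round(1),"bodyfit",None if fit is None else (fit[0].round(1),round(fit[1],2),len(B)))
E
```

```text
table z top/side 0.06878965561790365 -0.516091266358684
top mat 222 166 [611.7 130.6  16. ] z 16.9 diam 69.0
top mat 254 162 [624.7  38.9  16. ] z 16.6 diam 70.0
top mat 286 158 [637.5 -52.6  16. ] z 16.7 diam 71.0
top mat 318 153 [ 651.1 -143.7   16. ] z 16.6 diam 73.0
side mat 297 238 [ 649.5 -145.4   16. ] z 15.5 diam 74.0
side mat 288 214 [637.1 -54.8  16. ] z 15.6 diam 73.0
side mat 280 193 [624.  36.  16.] z 15.9 diam 72.0
side mat 273 174 [610.6 127.   16. ] z 15.5 diam 73.0
(162, 207) h 131.0 128.9 top cap [487.9 285.  125.4] side cap [489.8 276.7 123.4] bodyfit (array([489.8, 284. ,  25.4]), np.float64(2.07), 309)
(225, 211) h 106.9 104.6 top cap [481.5 118.5 100.8] side cap [482.5 109.5  98.3] bodyfit (array([481.9, 116. ,  23.4]), np.float64(1.51), 221)Traceback (most recent call last):
  File "<stdin>", line 20, in <module>
    return _quantile_unchecked(
        a, q, axis, out, overwrite_input, method, keepdims, weights)
    return _ureduce(a,
                    func=_quantile_ureduce_func,
    ...<5 lines>...
                    overwrite_input=overwrite_input,
                    method=method)
    r = func(a, **kwargs)
    result = _quantile(arr,
                       quantiles=q,
    ...<2 lines>...
                       out=out,
                       weights=wgt)
    slices_having_nans = np.isnan(arr[-1, ...])
                                  ~~~^^^^^^^^^
IndexError: index -1 is out of bounds for axis 0 with size 0
```

```bash
python3 - <<'E'
from h import *
T=dict(np.load("top0.npz"));S=dict(np.load("side0.npz"))
WT,WS=cloud(T),cloud(S)
for s in [(271,214),(297,211),(366,212),(140,238),(220,251),(393,147),(202,215),(340,205)]:
    near=WT[s[1]-12:s[1]+13,s[0]-12:s[0]+13].reshape(-1,3);near=near[near[:,2]>6]
    if len(near)<5:print(s,"flat");continue
    h=np.percentile(near[:,2],98);c=near[near[:,2]>h-12].mean(0)
    A=WS.reshape(-1,3);A=A[(np.hypot(A[:,0]-c[0],A[:,1]-c[1])<42)&(A[:,2]>6)]
    if len(A)<20: print(s,"h",round(h,1),c.round(1));continue
    hs=np.percentile(A[:,2],99);B=A[(A[:,2]<min(h,hs)-36)];fit=circ(B) if len(B)>20 else None
    print(s,"h",round(h,1),round(hs,1),"top cap",c.round(1),"side cap",A[A[:,2]>hs-12].mean(0).round(1),"body",None if fit is None else (fit[0].round(1),round(fit[1],2),len(B)))
a=cv2.resize(T["img"][180:270,120:400],None,fx=2.8,fy=2.8,interpolation=2)
b=cv2.resize(S["img"][90:320,170:350],None,fx=1.5,fy=1.5,interpolation=2)
o=np.zeros((600,790,3),np.uint8);o[:a.shape[0],:a.shape[1]]=a;o[252:252+345,:b.shape[1]]=b
cv2.imwrite("pics/crop.png",o[:,:,::-1])
E
```

```text
(271, 214) h 47.7 [475.4  -6.9  40.4]
(297, 211) h 157.0 154.2 top cap [474.6 -76.4 151.1] side cap [476.3 -85.9 148.7] body (array([476. , -79.1,  27.6]), np.float64(1.34), 551)
(366, 212) h 80.5 80.0 top cap [ 480.5 -268.4   74.5] side cap [ 482.1 -276.6   73.9] body (array([ 481.8, -271.9,   21.7]), np.float64(1.0), 156)
(140, 238) h 131.2 129.3 top cap [405.2 349.2 125.9] side cap [407.1 341.8 123.6] body (array([406.7, 349.2,  25.4]), np.float64(2.23), 303)
(220, 251) h 107.2 105.4 top cap [372.9 130.7 101.4] side cap [373.8 122.8  99.2] body (array([372.8, 128.6,  23.1]), np.float64(1.67), 233)
(393, 147) h 153.3 151.6 top cap [ 642.5 -332.3  147.9] side cap [ 643.2 -342.5  146.7] body (array([ 655.4, -345.7,   40.3]), np.float64(1.0), 161)
(202, 215) h 33.3 30.4 top cap [469.2 191.   27.9] side cap [468.4 188.3  26. ] body None
(340, 205) h 17.5 19.1 top cap [ 500.9 -202.9   10.9] side cap [ 497.7 -199.2   11.8] body None
```

View pics/crop.png

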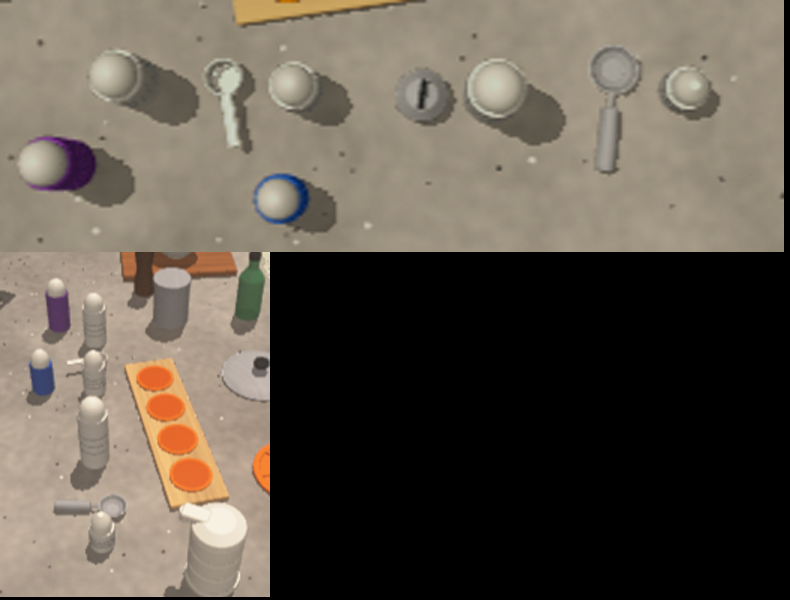

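The crop confirms which is which: the white bottles are a = px (366,212) at 80 mm, b = (225,211) at 106 mm, c = (162,207) at 130 mm and d = (297,211) at 155 mm. The purple and blue ones are decoys. The dispenser is at y = -345, so d goes on mat_4, c on mat_3, b on mat_2 and a on mat_1.

First I turn the tool so it closes along world x.

```bash
python3 -m jog '[[[0, 0, 0, 0, 0, 0.12], [0, 0, 0, 0, 0, 0.12], [0, 0, 0, 0, 0, 0.12], [0, 0, 0, 0, 0, 0.12], [0, 0, 0, 0, 0, 0.12]]]' 88 && python3 -m jog '[[[0, 0, 0, 0, 0, 0.12], [0, 0, 0, 0, 0, 0.12], [0, 0, 0, 0, 0, 0.12], [0, 0, 0, 0, 0, 0.14], [0, 0, 0, 0, 0, 0]]]'
cat > st.py <<'E'
import sys;from workcell import status;from scipy.spatial.transform import Rotation as R;import numpy as np
o=status.get_obs();M=R.from_rotvec(o["orientation"]).as_matrix()
print("t",o["t"],"pos",np.round(o["ee_pos"],1),"toolx",M[:,0].round(3),"tooly",M[:,1].round(3),"w",round(o["width"],1),"g",round(float(np.max(o["grasp_force"])),1),"q",np.round(o["qpos"],2))
if len(sys.argv)>3: print("tool delta",(M.T@(np.array(list(map(float,sys.argv[1:4])))-o["ee_pos"])).round(1))
E
python3 st.py 489 284.5 182
```

```text
t: 0.52
ee_pos: [283.3, 556.7, 182.3]
orientation: [1.611, 2.697, -0.001]
ft_force: [0.6, -0.3, 0.2]
width: 87.7
grasp_force: 0.0
t: 0.93
ee_pos: [283.3, 556.7, 182.3]
orientation: [2.21, 2.233, -0.001]
ft_force: [0.4, 0.8, 0.9]
width: 87.7
grasp_force: 0.0
t 0.9333 pos [283.3 556.7 182.3] toolx [-0.01   1.    -0.001] tooly [ 1.    0.01 -0.  ] w 87.7 g 0.0 q [ 1.08  0.42  1.63 -0.    1.09  1.07]
tool delta [-274.3  202.8    0.5]
```

```bash
python3 -m jog '[[[-27.5, 20.3, 0, 0, 0, 0], [-27.5, 20.3, 0, 0, 0, 0], [-27.5, 20.3, 0, 0, 0, 0], [-27.5, 20.3, 0, 0, 0, 0], [-27.5, 20.3, 0, 0, 0, 0]]]' >/dev/null && python3 -m jog '[[[-27.5, 20.3, 0, 0, 0, 0], [-27.5, 20.3, 0, 0, 0, 0], [-27.5, 20.3, 0, 0, 0, 0], [-27.5, 20.3, 0, 0, 0, 0], [-27.5, 20.3, 0, 0, 0, 0]]]' && python3 -m jog '[[[0, 0, 0, 0, 0, 0]]]' >/dev/null; python3 st.py 489 284.5 61
python3 - <<'E'
from workcell import eyes
import cv2
d=eyes.get_image("wrist");cv2.imwrite("pics/w1.png",d["img"][:,:,::-1])
E
```

```text
t: 1.77
ee_pos: [491.2, 283.5, 182.7]
orientation: [-2.2, -2.243, 0.0]
ft_force: [0.1, 0.4, -0.1]
width: 87.7
grasp_force: 0.0
t 1.85 pos [493.4 281.1 182.7] toolx [-0.015  1.    -0.001] tooly [1.    0.015 0.001] w 88.0 g 0.0 q [ 0.5   0.34  1.76 -0.    1.04  0.48]
tool delta [  3.6  -4.5 121.7]
```

View pics/w1.png

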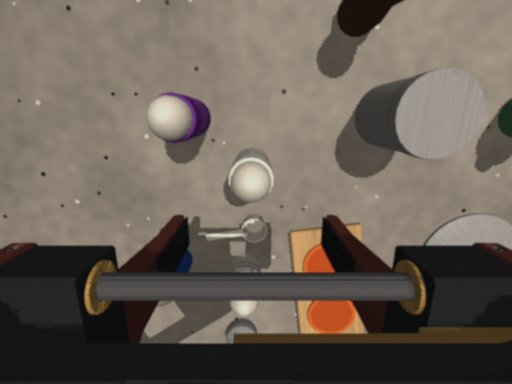

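```bash
cat > wr.py <<'E'
from h import *
from workcell import eyes,status
d=eyes.get_image("wrist");o=status.get_obs()
W=cloud(d)
if __name__=="__main__":
    print("cam",(-d["R"].T@d["t"]).round(1),"axis",d["R"][2].round(2),"tcp px",np.round(proj(d,o["ee_pos"])))
    for p in [(489,284.5,130),(482,117,105),(611,129,16)]: print(p,np.round(proj(d,p)))
    c=W[165:195,235:265].reshape(-1,3);h=np.nanmax(c[:,2]);print("cap",c[c[:,2]>h-15].mean(0).round(1),h)
E
python3 wr.py
```

```text
cam [491.2 355.5 383.7] axis [ 0.   -0.27 -0.96] tcp px [253. 209.]
(489, 284.5, 130) [252. 190.]
(482, 117, 105) [245. 314.]
(611, 129, 16) [329. 268.]
cap [487.3 291.1 124.1] 130.6256647545214
```

```bash
python3 - <<'E'
from wr import *
T=dict(np.load("top0.npz"));S=dict(np.load("side0.npz"))
print("table",np.nanmedian(W[30:100,220:280,2]))
C={"c":(489,284.5,130),"b":(482,117,105),"d":(475.5,-78,155),"a":(481.5,-271,80)}
for n,D in(("top",T),("side",S),("wrist",d)):
  A=cloud(D).reshape(-1,3)
  for k,(x,y,H) in C.items():
    if n=="wrist" and k!="c":continue
    B=A[(np.hypot(A[:,0]-x,A[:,1]-y)<40)]
    m=B[(B[:,2]>H-33)]
    # sphere-like dome fit: horizontally symmetric about axis, radius quadratic in height
    f=lambda p:np.hypot(m[:,0]-p[0],m[:,1]-p[1])-np.sqrt(np.maximum(p[2]**2*(1-((m[:,2]-H+32)/32)**2),1))
    s=least_squares(f,[x,y,20],loss="soft_l1",f_scale=2)
    b=B[(B[:,2]>8)&(B[:,2]<H-38)]
    fb=circ(b)[0].round(1) if len(b)>30 else None
    print(n,k,"dome",s.x.round(1),len(m),"rms",np.sqrt(np.mean(s.fun**2)).round(1),"body",fb,len(b))
E
```

```text
table -0.8876807020819579
top c dome [488.8 286.7  23.4] 262 rms 2.7 body [489.1 286.9  25.7] 124
top b dome [481.6 118.5  21.1] 215 rms 2.0 body [481.6 119.1  24.2] 40
top d dome [475.5 -76.6  25.6] 313 rms 3.2 body [475.6 -76.7  28. ] 51
top a dome [ 481.  -269.4   18.3] 170 rms 2.1 body [ 481.3 -269.9   22.1] 41
side c dome [490.1 283.   21.7] 145 rms 2.7 body [489.8 284.   25.4] 308
side b dome [482.2 115.7  19.9] 148 rms 2.6 body [482.  116.   23.4] 212
side d dome [476.1 -79.4  24.7] 268 rms 2.3 body [476.  -79.1  27.6] 532
side a dome [ 481.4 -272.1   17.8] 196 rms 1.8 body [ 481.7 -271.9   21.7] 135
wrist c dome [490.4 307.4  27.7] 22088 rms 17.7 body [489.  284.9  26. ] 308
```

Three views agree on c at (489,285), with radius 26 and height 130. I go down and grasp it.

```bash
python3 -m jog '[[[4, -4.5, 0, 0, 0, 0], [0, 0, 30, 0, 0, 0], [0, 0, 30, 0, 0, 0], [0, 0, 30, 0, 0, 0], [0, 0, 20, 0, 0, 0]]]' >/dev/null && python3 -m jog '[[[0, 0, 11, 0, 0, 0], [0, 0, 0, 0, 0, 0]]]' && python3 st.py 489 285 61
```

```text
t: 2.58
ee_pos: [483.5, 289.3, 59.5]
orientation: [-2.201, -2.24, 0.007]
ft_force: [0.3, 0.2, 1.0]
width: 87.7
grasp_force: 0.0
t 2.5833 pos [483.5 289.3  59.5] toolx [-0.018  1.    -0.002] tooly [ 1.     0.018 -0.004] w 87.7 g 0.0 q [0.52 0.51 1.84 0.   0.8  0.5 ]
tool delta [-4.4  5.4 -1.5]
```

```bash
python3 -m jog '[[[-4.4, 5.4, -1, 0, 0, 0], [0, 0, 0, 0, 0, 0], [0, 0, 0, 0, 0, 0]]]' && python3 st.py 489 285 61; python3 -m jog '[[[0, 0, 0, 0, 0, 0], [0, 0, 0, 0, 0, 0], [0, 0, 0, 0, 0, 0], [0, 0, 0, 0, 0, 0], [0, 0, 0, 0, 0, 0]]]' 30; python3 -m jog '[[[0, 0, 0, 0, 0, 0], [0, 0, 0, 0, 0, 0], [0, 0, 0, 0, 0, 0]]]'; python3 st.py
```

```text
t: 2.83
ee_pos: [492.9, 285.4, 64.5]
orientation: [2.204, 2.237, 0.005]
ft_force: [0.1, -0.2, 0.3]
width: 87.6
grasp_force: 0.0
t 2.8333 pos [492.9 285.4  64.5] toolx [-0.015  1.     0.002] tooly [1.    0.015 0.003] w 87.6 g 0.0 q [0.5  0.5  1.83 0.   0.8  0.49]
tool delta [-0.3 -3.9  3.5]
t: 3.25
ee_pos: [491.5, 284.7, 62.9]
orientation: [2.205, 2.238, 0.0]
ft_force: [-1.0, 0.4, -0.7]
width: 57.8
grasp_force: 0.0
t: 3.5
ee_pos: [491.4, 284.7, 62.7]
orientation: [-2.205, -2.238, 0.0]
ft_force: [-0.2, 0.8, 0.3]
width: 43.0
grasp_force: 30.0
t 3.5 pos [491.4 284.7  62.7] toolx [-0.015  1.    -0.   ] tooly [ 1.     0.015 -0.   ] w 43.0 g 30.0 q [0.5  0.51 1.83 0.   0.8  0.49]
```

```bash
python3 -m jog '[[[0, 0, 0, 0, 0, 0], [0, 0, 0, 0, 0, 0]]]';python3 - <<'E'
from workcell import eyes
import cv2,numpy as np
d=eyes.get_image("wrist");e=eyes.get_image("side")
b=cv2.resize(e["img"][80:190,150:300],(524,384))
cv2.imwrite("pics/w2.png",cv2.resize(np.hstack([d["img"],b]),(800,297),interpolation=3)[:,:,::-1])
E
```

```text
t: 3.67
ee_pos: [491.4, 284.7, 62.7]
orientation: [-2.205, -2.238, 0.0]
ft_force: [-0.4, 0.3, 1.0]
width: 42.4
grasp_force: 30.0
```

View pics/w2.png

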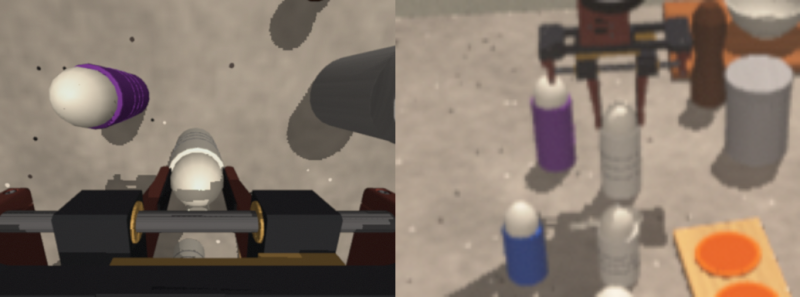

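The fingers are closed on c near its shoulder. In the side crop the tips end at about (597,125) and (640,122), which looks higher than expected, so I'll check the tip height by depth.

```bash
python3 - <<'E'
from h import *
from workcell import eyes
for n in("side","top","wrist"):
    e=eyes.get_image(n);W=cloud(e);i=e["img"].astype(int)
    m=(i[:,:,0]>i[:,:,1]*1.5)&(i[:,:,0]<150)&(np.abs(W[:,:,0]-490)<75)&(np.abs(W[:,:,1]-285)<40)&(W[:,:,2]>20)&(W[:,:,2]<220)
    P=W[m];print(n,len(P))
    for lo in range(50,190,15):
        q=P[(P[:,2]>=lo)&(P[:,2]<lo+15)]
        for s in(-1,1):
            r=q[(q[:,0]-490)*s>0]
            if len(r)>2: print(lo,s,len(r),"x",r[:,0].min().round(),r[:,0].max().round(),"y",r[:,1].min().round(),r[:,1].max().round())
    w=W[(np.abs(W[:,:,0]-490)<40)&(np.abs(W[:,:,1]-285)<45)&(i.min(2)>110)]
    if n!="wrist":
        for lo,hi in((15,50),(50,90),(100,112),(112,130)):
            q=w[(w[:,2]>lo)&(w[:,2]<hi)]
            if len(q)>15:print("white",lo,hi,len(q),circ(q)[0].round(1),"z max",w[:,2].max().round(1))
E
```

```text
side 48
125 -1 3 x 464.0 465.0 y 270.0 276.0
140 -1 5 x 462.0 466.0 y 270.0 275.0
140 1 8 x 517.0 521.0 y 270.0 278.0
155 -1 7 x 460.0 466.0 y 270.0 277.0
155 1 8 x 518.0 521.0 y 269.0 277.0
170 1 3 x 518.0 565.0 y 271.0 295.0
white 15 50 118 [490.4 283.2  24.8] z max 373.3
white 50 90 138 [491.3 282.1  24.3] z max 373.3
white 100 112 43 [492.4 283.6  21.6] z max 373.3
white 112 130 82 [492.2 279.5  13.2] z max 373.3
top 3
wrist 9105
95 -1 36 x 462.0 469.0 y 294.0 296.0
95 1 33 x 514.0 521.0 y 295.0 297.0
110 -1 132 x 462.0 469.0 y 292.0 296.0
110 1 133 x 514.0 521.0 y 293.0 297.0
125 -1 174 x 461.0 469.0 y 293.0 296.0
125 1 170 x 514.0 522.0 y 294.0 297.0
140 -1 302 x 458.0 469.0 y 293.0 296.0
140 1 300 x 514.0 524.0 y 294.0 298.0
155 -1 346 x 460.0 469.0 y 274.0 296.0
155 1 336 x 514.0 523.0 y 276.0 297.0
170 -1 631 x 415.0 469.0 y 273.0 316.0
170 1 585 x 514.0 565.0 y 275.0 318.0
185 -1 2856 x 415.0 469.0 y 277.0 317.0
185 1 2684 x 514.0 565.0 y 279.0 319.0
```

```bash
python3 - <<'E'
from h import *
from workcell import eyes
for n in("side","wrist"):
    e=eyes.get_image(n);W=cloud(e);i=e["img"]
    for s in(-1,1):
        m=((W[:,:,0]-491.5)*s>27.5)&((W[:,:,0]-491.5)*s<45)&(np.abs(W[:,:,1]-285)<18)&(W[:,:,2]>10)
        for lo in range(10,180,12):
            k=m&(W[:,:,2]>=lo)&(W[:,:,2]<lo+12)
            if k.sum()>1: print(n,s,lo,k.sum(),np.median(i[k],0),W[k].mean(0).round(0))
    if n=="wrist":
        v=np.zeros((384,512),bool);v[200:300,100:420]=1
        cv2.imwrite("pics/w3.png",cv2.resize(i[130:300,130:380],(800,544),interpolation=2)[:,:,::-1])
        for v in range(195,260,6):print(v,[(int(W[v,u,0]),int(W[v,u,1]),int(W[v,u,2])) for u in (200,208,214,220)])
E
```

```text
side -1 106 3 [96. 70. 63.] [463. 270. 114.]
side -1 118 2 [94.  67.5 59.5] [464. 272. 123.]
side -1 130 3 [118.  92.  82.] [461. 274. 135.]
side -1 142 5 [91. 64. 56.] [461. 272. 149.]
side -1 154 6 [85.5 56.  49.5] [461. 272. 160.]
side -1 166 6 [84.  53.5 47. ] [460. 272. 169.]
side 1 94 2 [159.5 139.  124. ] [521. 274. 104.]
side 1 106 3 [99. 71. 64.] [519. 271. 114.]
side 1 118 3 [104.  78.  69.] [520. 273. 124.]
side 1 130 5 [128. 104.  93.] [522. 272. 138.]
side 1 142 6 [100.   73.   64.5] [522. 274. 147.]
side 1 154 7 [97. 70. 62.] [523. 274. 159.]
side 1 166 6 [90.5 61.5 55. ] [524. 274. 168.]
wrist -1 94 10 [91.  71.5 62. ] [462. 296. 105.]
wrist -1 106 36 [64.5 34.  28. ] [463. 295. 113.]
wrist -1 118 45 [65. 34. 29.] [462. 295. 124.]
wrist -1 130 75 [64. 33. 28.] [462. 295. 137.]
wrist -1 142 126 [59.  31.5 26. ] [461. 295. 148.]
wrist -1 154 102 [45. 23. 20.] [462. 295. 159.]
wrist -1 166 7 [48. 28. 22.] [463. 296. 167.]
wrist 1 94 8 [88.5 68.  60. ] [520. 296. 104.]
wrist 1 106 31 [64. 33. 28.] [520. 296. 113.]
wrist 1 118 41 [64. 33. 27.] [520. 296. 125.]
wrist 1 130 6
[... 250 characters left out ...]
434, 270, -1), (442, 271, 0), (448, 271, -1), (455, 271, 0)]
207 [(434, 264, 0), (442, 264, -1), (448, 263, -2), (455, 264, 0)]
213 [(433, 257, 0), (442, 257, 0), (448, 257, -1), (468, 294, 96)]
219 [(433, 250, -1), (462, 295, 110), (466, 295, 110), (469, 294, 107)]
225 [(433, 244, 0), (464, 295, 119), (467, 295, 119), (469, 291, 109)]
231 [(461, 295, 128), (465, 295, 127), (468, 293, 123), (469, 288, 111)]
237 [(462, 295, 135), (466, 295, 134), (469, 293, 131), (470, 284, 112)]
243 [(464, 295, 143), (468, 296, 143), (469, 292, 135), (469, 280, 112)]
249 [(465, 295, 148), (468, 293, 145), (470, 289, 137), (469, 276, 113)]
255 [(466, 295, 154), (469, 294, 151), (469, 285, 136), (454, 208, 0)]
```

View pics/w3.png

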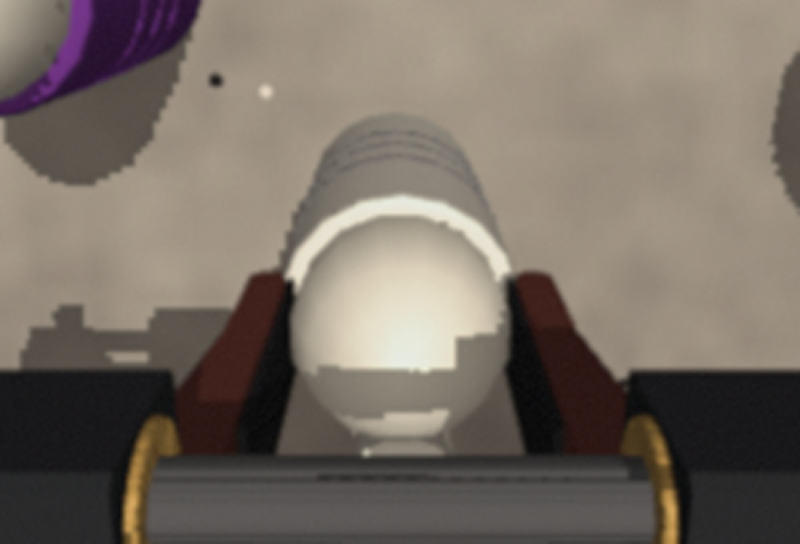

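The tips are really at z≈100, while the reported TCP z is 62.7, so the tips sit about 37 mm above the reported TCP and the grip is on the cap. The reported xy is right. I open, go 37 mm lower and grip again.

```bash
python3 -m jog '[[[0, 0, 0, 0, 0, 0], [0, 0, 0, 0, 0, 0], [0, 0, 0, 0, 0, 0], [0, 0, 0, 0, 0, 0], [0, 0, 0, 0, 0, 0]]]' 86; python3 -m jog '[[[0, -1, 5, 0, 0, 0], [0, 0, 10, 0, 0, 0], [0, 0, 12, 0, 0, 0], [0, 0, 8, 0, 0, 0], [0, 0, 4, 0, 0, 0]]]' && python3 -m jog '[[[0, 0, 0, 0, 0, 0], [0, 0, 0, 0, 0, 0], [0, 0, 0, 0, 0, 0]]]'; python3 - <<'E'
from h import *
from workcell import eyes
for n in("side","wrist"):
    e=eyes.get_image(n);W=cloud(e);i=e["img"].astype(int)
    m=(i[:,:,0]>i[:,:,1]*1.25)&(i[:,:,0]<130)&(np.abs(W[:,:,0]-490)<75)&(np.abs(W[:,:,1]-285)<30)&(W[:,:,2]>20)&(W[:,:,2]<220)
    print(n,m.sum(),np.sort(W[m][:,2])[:6].round())
    w=W[(np.abs(W[:,:,0]-490)<40)&(np.abs(W[:,:,1]-285)<45)&(i.min(2)>110)]
    if n=="side":q=w[(w[:,2]>10)&(w[:,2]<60)];print(circ(q)[0].round(1),len(q))
E
```

```text
t: 4.43
ee_pos: [491.6, 284.7, 62.8]
orientation: [2.205, 2.238, 0.0]
ft_force: [0.2, -0.1, 0.4]
width: 72.7
grasp_force: 0.0
t: 4.85
ee_pos: [489.3, 284.0, 21.6]
orientation: [-2.204, -2.238, 0.004]
ft_force: [-0.7, -1.0, -0.0]
width: 86.2
grasp_force: 0.0
t: 5.1
ee_pos: [490.7, 284.8, 23.9]
orientation: [2.205, 2.238, 0.0]
ft_force: [-0.0, 0.4, 1.1]
width: 86.1
grasp_force: 0.0
side 278 [67. 68. 72. 74. 76. 77.]
[489.6 282.5  24.8] 162
wrist 8802 [64. 64. 65. 65. 65. 65.]
```

```bash
python3 -m jog '[[[0, 0, 0, 0, 0, 0], [0, 0, 0, 0, 0, 0], [0, 0, 0, 0, 0, 0], [0, 0, 0, 0, 0, 0], [0, 0, 0, 0, 0, 0]]]' 30 >/dev/null; python3 -m jog '[[[0, 0, 0, 0, 0, 0], [0, 0, 0, 0, 0, 0], [0, 0, 0, 0, 0, 0]]]' && python3 -m jog '[[[0, 0, -5, 0, 0, 0], [0, 0, -15, 0, 0, 0], [0, 0, -20, 0, 0, 0], [0, 0, -15, 0, 0, 0], [0, 0, -5, 0, 0, 0]]]' && python3 -m jog '[[[0, 0, 0, 0, 0, 0], [0, 0, 0, 0, 0, 0]]]'; python3 st.py 637.3 -53.7 100
```

```text
t: 5.87
ee_pos: [490.4, 284.7, 23.8]
orientation: [-2.205, -2.238, 0.0]
ft_force: [-0.2, 0.0, 1.1]
width: 51.2
grasp_force: 29.9
t: 6.28
ee_pos: [491.7, 285.3, 86.1]
orientation: [2.204, 2.237, 0.005]
ft_force: [0.6, 0.7, -0.1]
width: 51.3
grasp_force: 29.9
t: 6.45
ee_pos: [490.3, 284.6, 83.6]
orientation: [2.205, 2.238, -0.0]
ft_force: [-0.2, -0.4, -1.2]
width: 51.2
grasp_force: 29.9
t 6.45 pos [490.3 284.6  83.6] toolx [-0.015  1.    -0.   ] tooly [1.    0.015 0.   ] w 51.2 g 29.9 q [ 0.5   0.47  1.83 -0.    0.84  0.49]
tool delta [-340.4  141.9  -16.4]
```

```bash
python3 -m jog '[[[-10, 4.2, 0, 0, 0, 0], [-20, 8.3, 0, 0, 0, 0], [-28, 11.7, 0, 0, 0, 0], [-28, 11.7, 0, 0, 0, 0], [-28, 11.7, 0, 0, 0, 0]]]' >/dev/null && python3 -m jog '[[[-28, 11.7, 0, 0, 0, 0], [-28, 11.7, 0, 0, 0, 0], [-28, 11.7, 0, 0, 0, 0], [-28, 11.7, 0, 0, 0, 0], [-28, 11.7, 0, 0, 0, 0]]]' >/dev/null && python3 -m jog '[[[-28, 11.7, 0, 0, 0, 0], [-28, 11.7, 0, 0, 0, 0], [-20, 8.3, 0, 0, 0, 0], [-10, 4.2, 0, 0, 0, 0], [0, 0, 0, 0, 0, 0]]]' >/dev/null && python3 -m jog '[[[0, 0, 0, 0, 0, 0], [0, 0, 0, 0, 0, 0]]]'; python3 st.py 637.3 -53.7 39.8
cat > chk.py <<'E'
# bottle X Y: body circle from side+top cloud, z range
import sys;from h import *;from workcell import eyes
x,y=map(float,sys.argv[1:3]);lo,hi=map(float,sys.argv[3:5])
for n in("side","top"):
    e=eyes.get_image(n);W=cloud(e);i=e["img"].astype(int)
    w=W[(np.hypot(W[:,:,0]-x,W[:,:,1]-y)<45)&(i.min(2)>70)&(i.max(2)-i.min(2)<70)]
    q=w[(w[:,2]>lo)&(w[:,2]<hi)]
    if len(q)>15:print(n,circ(q)[0].round(1),len(q),"zmin",np.percentile(q[:,2],2).round(1))
E
python3 chk.py 637 -54 25 75
```

```text
t: 7.87
ee_pos: [636.5, -52.2, 83.1]
orientation: [-2.203, -2.238, 0.001]
ft_force: [0.6, 0.5, -1.3]
width: 51.2
grasp_force: 29.9
t 7.8667 pos [636.5 -52.2  83.1] toolx [-0.016  1.     0.   ] tooly [ 1.     0.016 -0.002] w 51.2 g 29.9 q [-0.1   0.56  1.66  0.    0.92 -0.12]
tool delta [-1.6  0.9 43.3]
side [636.3 -52.5  25.5] 43 zmin 62.6
```

```bash
python3 -m jog '[[[-1.5, 0.9, 10, 0, 0, 0], [0, 0, 14, 0, 0, 0], [0, 0, 10, 0, 0, 0], [0, 0, 5, 0, 0, 0], [0, 0, 2, 0, 0, 0]]]' >/dev/null && python3 -m jog '[[[0, 0, 0, 0, 0, 0], [0, 0, 0, 0, 0, 0], [0, 0, 0, 0, 0, 0]]]'; python3 st.py 637.3 -53.7 39.8
```

```text
t: 8.63
ee_pos: [638.9, -54.7, 43.2]
orientation: [2.204, 2.238, 0.001]
ft_force: [0.1, -0.2, -1.1]
width: 51.5
grasp_force: 29.9
t 8.6333 pos [638.9 -54.7  43.2] toolx [-0.015  1.    -0.   ] tooly [1.    0.015 0.001] w 51.5 g 29.9 q [-0.1   0.62  1.67 -0.    0.85 -0.12]
tool delta [ 1.1 -1.6  3.4]
```

```bash
python3 -m jog '[[[1, -1.2, 2, 0, 0, 0], [0, 0, 1.0, 0, 0, 0], [0, 0, 0, 0, 0, 0], [0, 0, 0, 0, 0, 0]]]'; python3 st.py 637.3 -53.7 39.8
```

```text
t: 8.97
ee_pos: [637.3, -53.7, 39.9]
orientation: [2.205, 2.238, 0.0]
ft_force: [0.2, -0.4, -1.2]
width: 51.4
grasp_force: 29.9
t 8.9667 pos [637.3 -53.7  39.9] toolx [-0.015  1.    -0.   ] tooly [1.    0.015 0.   ] w 51.4 g 29.9 q [-0.1   0.62  1.67 -0.    0.84 -0.12]
tool delta [-0.  -0.   0.1]
```

```bash
python3 -m jog '[[[0, 0, 0.8, 0, 0, 0], [0, 0, 0, 0, 0, 0], [0, 0, 0, 0, 0, 0]]]' && python3 -m jog '[[[0, 0, 0, 0, 0, 0], [0, 0, 0, 0, 0, 0], [0, 0, 0, 0, 0, 0], [0, 0, 0, 0, 0, 0], [0, 0, 0, 0, 0, 0]]]' 86 && python3 chk.py 637 -54 25 75; python3 st.py 475.7 -78 41
```

```text
t: 9.22
ee_pos: [637.4, -53.7, 39.8]
orientation: [2.205, 2.238, 0.0]
ft_force: [-0.9, -1.2, 5.1]
width: 51.1
grasp_force: 30.0
t: 9.63
ee_pos: [637.2, -53.6, 38.8]
orientation: [-2.205, -2.238, 0.0]
ft_force: [0.4, 1.5, 0.5]
width: 81.2
grasp_force: 0.0
side [636.8 -54.5  25.2] 214 zmin 26.2
t 9.7333 pos [637.3 -53.7  38.9] toolx [-0.015  1.     0.   ] tooly [ 1.     0.015 -0.   ] w 84.9 g 0.0 q [-0.1   0.62  1.67  0.    0.84 -0.12]
tool delta [ -21.9 -161.9   -2.1]
```

```bash
python3 -m jog '[[[0, 0, -12, 0, 0, 0], [0, 0, -25, 0, 0, 0], [0, 0, -35, 0, 0, 0], [0, 0, -30, 0, 0, 0], [0, 0, -12, 0, 0, 0]]]' >/dev/null && python3 -m jog '[[[-3, -27, 0, 0, 0, 0], [-5, -36, 0, 0, 0, 0], [-5, -36, 0, 0, 0, 0], [-5, -36, 0, 0, 0, 0], [-3.9, -27, 0, 0, 0, 0]]]' >/dev/null && python3 -m jog '[[[0, 0, 0, 0, 0, 0], [0, 0, 0, 0, 0, 0], [0, 0, 0, 0, 0, 0], [0, 0, 0, 0, 0, 0]]]'; python3 st.py 475.7 -78 47
```

```text
t: 10.9
ee_pos: [477.2, -78.0, 153.3]
orientation: [2.204, 2.237, 0.001]
ft_force: [-0.6, 0.6, 0.1]
width: 86.0
grasp_force: 0.0
t 10.9 pos [477.2 -78.  153.3] toolx [-0.015  1.    -0.   ] tooly [1.    0.015 0.002] w 86.0 g 0.0 q [-0.19  0.26  1.96  0.    0.92 -0.2 ]
tool delta [ 1.000e-01 -1.700e+00  1.063e+02]
```

```bash
python3 -m jog '[[[0, -0.5, 12, 0, 0, 0], [0, 0, 26, 0, 0, 0], [0, 0, 32, 0, 0, 0], [0, 0, 22, 0, 0, 0], [0, 0, 12, 0, 0, 0]]]' >/dev/null && python3 -m jog '[[[0, 0, 0, 0, 0, 0], [0, 0, 0, 0, 0, 0], [0, 0, 0, 0, 0, 0]]]'; python3 st.py 475.7 -78 47
```

```text
t: 11.57
ee_pos: [476.3, -78.0, 49.5]
orientation: [2.204, 2.238, 0.001]
ft_force: [0.0, -0.7, 0.0]
width: 85.8
grasp_force: 0.0
t 11.5667 pos [476.3 -78.   49.5] toolx [-0.015  1.    -0.   ] tooly [1.    0.015 0.001] w 85.8 g 0.0 q [-0.19  0.43  2.03 -0.    0.68 -0.2 ]
tool delta [ 0.  -0.6  2.5]
```

```bash
python3 -m jog '[[[0, 0, 0, 0, 0, 0], [0, 0, 0, 0, 0, 0], [0, 0, 0, 0, 0, 0], [0, 0, 0, 0, 0, 0], [0, 0, 0, 0, 0, 0]]]' 34 >/dev/null; python3 -m jog '[[[0, 0, 0, 0, 0, 0], [0, 0, 0, 0, 0, 0], [0, 0, 0, 0, 0, 0]]]'; python3 st.py 650.3 -144.5 64
```

```text
t: 12.23
ee_pos: [475.5, -78.1, 49.3]
orientation: [2.204, 2.238, 0.001]
ft_force: [0.4, 0.1, 6.7]
width: 55.6
grasp_force: 30.0
t 12.2333 pos [475.5 -78.1  49.3] toolx [-0.015  1.    -0.   ] tooly [1.    0.015 0.001] w 55.6 g 30.0 q [-0.19  0.43  2.03  0.    0.68 -0.2 ]
tool delta [-69.  173.8 -14.5]
```

```bash
python3 -m jog '[[[0, 0, -5, 0, 0, 0], [0, 0, -15, 0, 0, 0], [0, 0, -20, 0, 0, 0], [0, 0, -15, 0, 0, 0], [0, 0, -5, 0, 0, 0]]]' >/dev/null && python3 -m jog '[[[-4, 10, 0, 0, 0, 0], [-8, 20, 0, 0, 0, 0], [-11.2, 28.5, 0, 0, 0, 0], [-11.2, 28.5, 0, 0, 0, 0], [-11.2, 28.5, 0, 0, 0, 0]]]' >/dev/null && python3 -m jog '[[[-11.2, 28.5, 0, 0, 0, 0], [-8, 20, 0, 0, 0, 0], [-4, 10, 0, 0, 0, 0], [0, 0, 0, 0, 0, 0]]]'>/dev/null && python3 -m jog '[[[0, 0, 0, 0, 0, 0], [0, 0, 0, 0, 0, 0], [0, 0, 0, 0, 0, 0]]]'; python3 st.py 650.3 -144.5 64.5;python3 chk.py 650 -144 25 80
```

```text
t: 13.65
ee_pos: [648.8, -143.7, 108.3]
orientation: [-2.203, -2.237, 0.002]
ft_force: [-0.2, -0.5, -1.9]
width: 56.1
grasp_force: 30.0
t 13.65 pos [ 648.8 -143.7  108.3] toolx [-0.015  1.     0.   ] tooly [ 1.     0.015 -0.002] w 56.1 g 30.0 q [-0.24  0.57  1.58  0.    0.99 -0.25]
tool delta [-0.8  1.6 43.8]
side [ 649.2 -145.2   27. ] 77 zmin 62.7
```

```bash
python3 -m jog '[[[-0.5, 0.8, 10, 0, 0, 0], [0, 0, 13, 0, 0, 0], [0, 0, 10, 0, 0, 0], [0, 0, 5, 0, 0, 0], [0, 0, 2, 0, 0, 0]]]' >/dev/null && python3 -m jog '[[[0, 0, 0, 0, 0, 0], [0, 0, 0, 0, 0, 0], [0, 0, 0, 0, 0, 0], [0, 0, 0, 0, 0, 0]]]'; python3 st.py 650.3 -144.5 64.5
```

```text
t: 14.5
ee_pos: [651.4, -144.8, 69.5]
orientation: [2.204, 2.237, 0.001]
ft_force: [0.7, -0.0, -2.6]
width: 55.9
grasp_force: 30.0
t 14.5 pos [ 651.4 -144.8   69.5] toolx [-0.015  1.    -0.   ] tooly [1.    0.015 0.001] w 55.9 g 30.0 q [-0.24  0.62  1.6   0.    0.93 -0.25]
tool delta [ 0.3 -1.1  5. ]
```

```bash
python3 -m jog '[[[0, -0.5, 2, 0, 0, 0], [0, 0, 1, 0, 0, 0], [0, 0, 0, 0, 0, 0], [0, 0, 0, 0, 0, 0]]]'|grep -E "pos|force"; python3 -m jog '[[[0, 0, 1, 0, 0, 0], [0, 0, 0, 0, 0, 0], [0, 0, 0, 0, 0, 0]]]'|grep -E "pos|force"
```

```text
ee_pos: [650.4, -144.6, 66.0]
ft_force: [-0.5, 0.2, -2.8]
grasp_force: 30.0
ee_pos: [650.7, -144.7, 65.4]
ft_force: [-0.4, 0.1, 2.6]
grasp_force: 30.0
```

```bash
python3 -m jog '[[[0, 0, 0, 0, 0, 0], [0, 0, 0, 0, 0, 0], [0, 0, 0, 0, 0, 0], [0, 0, 0, 0, 0, 0], [0, 0, 0, 0, 0, 0]]]' 86 >/dev/null && python3 chk.py 650 -144 25 90;  python3 -m jog '[[[0, 0, -10, 0, 0, 0], [0, 0, -20, 0, 0, 0], [0, 0, -25, 0, 0, 0], [0, 0, -25, 0, 0, 0], [0, 0, -10, 0, 0, 0]]]' >/dev/null && python3 -m jog '[[[0, 0, 0, 0, 0, 0], [0, 0, 0, 0, 0, 0], [0, 0, 0, 0, 0, 0]]]'; python3 st.py 482 117.3 4
```

```text
side [ 651.1 -145.4   27.9] 322 zmin 27.3
t: 16.27
ee_pos: [649.5, -144.4, 153.6]
orientation: [-2.203, -2.237, 0.002]
ft_force: [0.0, 0.6, -0.4]
width: 86.3
grasp_force: 0.0
t 16.2667 pos [ 649.5 -144.4  153.6] toolx [-0.015  1.     0.001] tooly [ 1.     0.015 -0.002] w 86.3 g 0.0 q [-0.24  0.51  1.55 -0.    1.08 -0.25]
tool delta [ 264.2 -163.2  150.1]
```

```bash
python3 -m jog '[[[15, -9.3, 0, 0, 0, 0], [27, -16.7, 0, 0, 0, 0], [30, -18.5, 0, 0, 0, 0], [30, -18.5, 0, 0, 0, 0], [30, -18.5, 0, 0, 0, 0]]]' >/dev/null && python3 -m jog '[[[30, -18.5, 0, 0, 0, 0], [30, -18.5, 0, 0, 0, 0], [30, -18.5, 0, 0, 0, 0], [27, -16.7, 0, 0, 0, 0], [15, -9.3, 0, 0, 0, 0]]]' >/dev/null && python3 -m jog '[[[0, 0, 0, 0, 0, 0], [0, 0, 0, 0, 0, 0], [0, 0, 0, 0, 0, 0], [0, 0, 0, 0, 0, 0], [0, 0, 0, 0, 0, 0]]]'; python3 st.py 482 117.3 4
```

```text
t: 17.52
ee_pos: [484.0, 116.0, 154.7]
orientation: [-2.206, -2.236, 0.001]
ft_force: [0.3, 0.3, -1.0]
width: 85.6
grasp_force: 0.0
t 17.5167 pos [484.  116.  154.7] toolx [-0.014  1.    -0.   ] tooly [ 1.     0.014 -0.   ] w 85.6 g 0.0 q [ 0.21  0.28  1.93 -0.    0.94  0.2 ]
tool delta [  1.4  -1.9 150.7]
```

```bash
python3 -m jog '[[[1.3, -1.8, 15, 0, 0, 0], [0, 0, 30, 0, 0, 0], [0, 0, 35, 0, 0, 0], [0, 0, 30, 0, 0, 0], [0, 0, 20, 0, 0, 0]]]' >/dev/null && python3 -m jog '[[[0, 0, 14, 0, 0, 0], [0, 0, 5, 0, 0, 0], [0, 0, 0, 0, 0, 0], [0, 0, 0, 0, 0, 0], [0, 0, 0, 0, 0, 0]]]'; python3 st.py 482 117.3 4; python3 -m jog '[[[0, 0, 0, 0, 0, 0], [0, 0, 0, 0, 0, 0], [0, 0, 0, 0, 0, 0], [0, 0, 0, 0, 0, 0], [0, 0, 0, 0, 0, 0]]]' 30 >/dev/null; python3 -m jog '[[[0, 0, 0, 0, 0, 0], [0, 0, 0, 0, 0, 0], [0, 0, 0, 0, 0, 0], [0, 0, 0, 0, 0, 0]]]'; python3 st.py 624.4 37.4 20
```

```text
t: 18.35
ee_pos: [482.7, 118.1, 6.9]
orientation: [2.205, 2.237, 0.002]
ft_force: [0.8, 0.1, 0.8]
width: 85.7
grasp_force: 0.0
t 18.35 pos [482.7 118.1   6.9] toolx [-0.015  1.     0.   ] tooly [1.    0.015 0.002] w 85.7 g 0.0 q [ 0.22  0.53  2.01 -0.    0.6   0.2 ]
tool delta [-0.8 -0.7  2.9]
t: 19.1
ee_pos: [481.7, 118.2, 6.1]
orientation: [2.205, 2.238, 0.0]
ft_force: [-0.9, 0.6, 3.4]
width: 47.0
grasp_force: 30.0
t 19.1 pos [481.7 118.2   6.1] toolx [-0.015  1.     0.   ] tooly [1.    0.015 0.   ] w 47.0 g 30.0 q [0.22 0.53 2.01 0.   0.6  0.2 ]
tool delta [-82.9 141.4 -13.9]
```

```bash
python3 -m jog '[[[0, 0, -5, 0, 0, 0], [0, 0, -15, 0, 0, 0], [0, 0, -20, 0, 0, 0], [0, 0, -15, 0, 0, 0], [0, 0, -5, 0, 0, 0]]]' >/dev/null && python3 -m jog '[[[-4.7, 8, 0, 0, 0, 0], [-9.3, 16, 0, 0, 0, 0], [-13.6, 23.4, 0, 0, 0, 0], [-13.6, 23.4, 0, 0, 0, 0], [-13.6, 23.4, 0, 0, 0, 0]]]' >/dev/null && python3 -m jog '[[[-13.6, 23.4, 0, 0, 0, 0], [-9.3, 16, 0, 0, 0, 0], [-4.7, 8, 0, 0, 0, 0], [0, 0, 0, 0, 0, 0]]]'>/dev/null && python3 -m jog '[[[0, 0, 0, 0, 0, 0], [0, 0, 0, 0, 0, 0], [0, 0, 0, 0, 0, 0]]]'; python3 st.py 624.4 38 22;python3 chk.py 624 37 25 80
```

```text
t: 20.52
ee_pos: [623.1, 38.5, 65.6]
orientation: [-2.203, -2.238, 0.002]
ft_force: [0.6, -0.1, -0.9]
width: 47.3
grasp_force: 30.0
t 20.5167 pos [623.1  38.5  65.6] toolx [-0.016  1.     0.   ] tooly [ 1.     0.016 -0.001] w 47.3 g 30.0 q [0.04 0.57 1.7  0.   0.87 0.03]
tool delta [-0.5  1.3 43.6]
side [623.1  37.1  23.5] 43 zmin 64.9
```

```bash
python3 -m jog '[[[-0.8, 0.6, 10, 0, 0, 0], [0, 0, 13, 0, 0, 0], [0, 0, 10, 0, 0, 0], [0, 0, 5, 0, 0, 0], [0, 0, 4, 0, 0, 0]]]' >/dev/null && python3 -m jog '[[[0, 0, 1, 0, 0, 0], [0, 0, 0, 0, 0, 0], [0, 0, 0, 0, 0, 0], [0, 0, 0, 0, 0, 0], [0, 0, 0, 0, 0, 0]]]'; python3 st.py 624.4 37.6 22
```

```text
t: 21.45
ee_pos: [625.3, 37.0, 23.0]
orientation: [2.205, 2.238, 0.0]
ft_force: [0.0, -0.2, -1.1]
width: 47.5
grasp_force: 30.0
t 21.45 pos [625.3  37.   23. ] toolx [-0.015  1.    -0.   ] tooly [1.    0.015 0.   ] w 47.5 g 30.0 q [ 0.04  0.63  1.71 -0.    0.8   0.03]
tool delta [ 0.6 -0.9  1. ]
```

```bash
python3 -m jog '[[[0.5, -0.5, 0.5, 0, 0, 0], [0, 0, 0.5, 0, 0, 0], [0, 0, 0, 0, 0, 0], [0, 0, 0, 0, 0, 0]]]'|grep -E "pos|force"; python3 -m jog '[[[0, 0, 0.7, 0, 0, 0], [0, 0, 0, 0, 0, 0], [0, 0, 0, 0, 0, 0]]]'|grep -E "pos|force"
```

```text
ee_pos: [624.7, 37.6, 22.1]
ft_force: [0.2, 0.2, 0.8]
grasp_force: 30.0
ee_pos: [624.7, 37.6, 22.0]
ft_force: [-2.3, 0.1, 7.0]
grasp_force: 30.0
```

```bash
python3 -m jog '[[[0, 0, 0, 0, 0, 0], [0, 0, 0, 0, 0, 0], [0, 0, 0, 0, 0, 0], [0, 0, 0, 0, 0, 0], [0, 0, 0, 0, 0, 0]]]' 86 >/dev/null && python3 chk.py 624 37 25 75;  python3 -m jog '[[[0, 0, -12, 0, 0, 0], [0, 0, -28, 0, 0, 0], [0, 0, -35, 0, 0, 0], [0, 0, -28, 0, 0, 0], [0, 0, -15, 0, 0, 0]]]' >/dev/null && python3 -m jog '[[[0, 0, 0, 0, 0, 0], [0, 0, 0, 0, 0, 0], [0, 0, 0, 0, 0, 0]]]'; python3 st.py 481.5 -270.9 -21
```

```text
side [632.6  42.9  33.4] 100 zmin 26.7
t: 23.22
ee_pos: [623.8, 37.5, 138.6]
orientation: [-2.204, -2.237, 0.001]
ft_force: [-0.3, 0.9, -0.8]
width: 85.9
grasp_force: 0.0
t 23.2167 pos [623.8  37.5 138.6] toolx [-0.015  1.    -0.   ] tooly [ 1.     0.015 -0.001] w 85.9 g 0.0 q [ 0.04  0.47  1.66 -0.    1.01  0.03]
tool delta [-306.2 -146.7  159.8]
```

```bash
python3 -m jog '[[[-15, -7.2, 0, 0, 0, 0], [-24, -11.5, 0, 0, 0, 0], [-28.5, -13.6, 0, 0, 0, 0], [-28.5, -13.6, 0, 0, 0, 0], [-28.5, -13.6, 0, 0, 0, 0]]]' >/dev/null && python3 -m jog '[[[-28.5, -13.6, 0, 0, 0, 0], [-28.5, -13.6, 0, 0, 0, 0], [-28.5, -13.6, 0, 0, 0, 0], [-28.5, -13.6, 0, 0, 0, 0], [-28.5, -13.6, 0, 0, 0, 0]]]' >/dev/null && python3 -m jog '[[[-24, -11.5, 0, 0, 0, 0], [-15, -7.2, 0, 0, 0, 0], [0, 0, 0, 0, 0, 0], [0, 0, 0, 0, 0, 0], [0, 0, 0, 0, 0, 0]]]' >/dev/null; python3 -m jog '[[[0, 0, 0, 0, 0, 0], [0, 0, 0, 0, 0, 0]]]'; python3 chk.py 624 37 25 70; python3 st.py 481.5 -270.9 -21
python3 - <<'E'
from workcell import eyes
import cv2,numpy as np
d=eyes.get_image("top");e=eyes.get_image("side")
cv2.imwrite("pics/m1.png",cv2.resize(np.hstack([d["img"],e["img"]]),(800,300),interpolation=3)[:,:,::-1])
E
```

```text
t: 24.63
ee_pos: [483.2, -269.6, 139.0]
orientation: [-2.203, -2.239, 0.0]
ft_force: [0.4, -0.2, -0.2]
width: 85.9
grasp_force: 0.0
side [623.8  35.   22.3] 67 zmin 25.8
top [624.3  38.1  23.5] 32 zmin 28.7
t 24.7333 pos [ 483.3 -269.8  139.2] toolx [-0.016  1.     0.   ] tooly [ 1.     0.016 -0.   ] w 85.7 g 0.0 q [-0.53  0.38  1.82  0.    0.94 -0.55]
tool delta [ -1.1  -1.8 160.2]
```

View pics/m1.png

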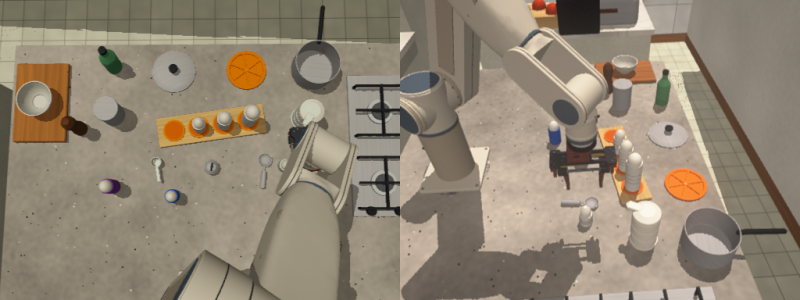

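The picture shows b, c and d standing on mats 2, 3 and 4, with the gripper over bottle a.

```bash
python3 -m jog '[[[-1.1, -1.5, 15, 0, 0, 0], [0, 0, 30, 0, 0, 0], [0, 0, 35, 0, 0, 0], [0, 0, 30, 0, 0, 0], [0, 0, 20, 0, 0, 0]]]' >/dev/null && python3 -m jog '[[[0, 0, 15, 0, 0, 0], [0, 0, 10, 0, 0, 0], [0, 0, 4, 0, 0, 0], [0, 0, 0, 0, 0, 0], [0, 0, 0, 0, 0, 0]]]'; python3 st.py 481.5 -270.9 -21
```

```text
t: 25.67
ee_pos: [482.1, -271.9, -19.1]
orientation: [2.204, 2.238, 0.0]
ft_force: [0.3, -0.5, 0.5]
width: 86.3
grasp_force: 0.0
t 25.6667 pos [ 482.1 -271.9  -19.1] toolx [-0.015  1.    -0.   ] tooly [1.    0.015 0.001] w 86.3 g 0.0 q [-0.54  0.63  1.89 -0.    0.63 -0.55]
tool delta [ 1.  -0.5  1.9]
```

```bash
python3 -m jog '[[[0.8, -0.3, 0, 0, 0, 0], [0, 0, 0, 0, 0, 0], [0, 0, 0, 0, 0, 0], [0, 0, 0, 0, 0, 0], [0, 0, 0, 0, 0, 0]]]' 28 >/dev/null; python3 -m jog '[[[0, 0, 0, 0, 0, 0], [0, 0, 0, 0, 0, 0], [0, 0, 0, 0, 0, 0], [0, 0, 0, 0, 0, 0], [0, 0, 0, 0, 0, 0]]]'; python3 -m jog '[[[0, 0, -8, 0, 0, 0], [0, 0, -20, 0, 0, 0], [0, 0, -27, 0, 0, 0], [0, 0, -20, 0, 0, 0], [0, 0, -8, 0, 0, 0]]]' >/dev/null ; python3 -m jog '[[[0, 0, 0, 0, 0, 0], [0, 0, 0, 0, 0, 0], [0, 0, 0, 0, 0, 0]]]'; python3 st.py 485 129 60
```

```text
t: 26.5
ee_pos: [481.3, -271.0, -19.6]
orientation: [2.205, 2.238, 0.0]
ft_force: [-0.1, 0.3, 2.0]
width: 43.8
grasp_force: 30.0
t: 27.17
ee_pos: [480.4, -270.4, 62.2]
orientation: [-2.204, -2.237, 0.001]
ft_force: [0.1, 0.0, -0.7]
width: 43.6
grasp_force: 30.0
t 27.1667 pos [ 480.4 -270.4   62.2] toolx [-0.015  1.     0.001] tooly [ 1.     0.015 -0.002] w 43.6 g 30.0 q [-0.53  0.49  1.87 -0.    0.79 -0.55]
tool delta [399.3  10.6   2.6]
```

```bash
python3 -m jog '[[[15, 0, 0, 0, 0, 0], [25, 0.5, 0, 0, 0, 0], [32, 0.7, 0, 0, 0, 0], [32, 0.7, 0, 0, 0, 0], [32, 0.7, 0, 0, 0, 0]]]' >/dev/null && python3 -m jog '[[[32, 0.7, 0, 0, 0, 0], [32, 0.7, 0, 0, 0, 0], [32, 0.7, 0, 0, 0, 0], [32, 0.7, 0, 0, 0, 0], [32, 0.7, 0, 0, 0, 0]]]' >/dev/null && python3 -m jog '[[[32, 0.7, 0, 0, 0, 0], [32, 0.7, 0, 0, 0, 0], [25, 0.5, 0, 0, 0, 0], [15, 0, 0, 0, 0, 0], [0, 0, 0, 0, 0, 0]]]' >/dev/null && python3 -m jog '[[[0, 0, 0, 0, 0, 0], [0, 0, 0, 0, 0, 0], [0, 0, 0, 0, 0, 0]]]'; python3 st.py 611.2 128.8 -3.6
```

```text
t: 28.67
ee_pos: [482.6, 128.3, 62.8]
orientation: [-2.205, -2.237, 0.002]
ft_force: [0.1, 0.4, -0.6]
width: 43.5
grasp_force: 30.0
t 28.6667 pos [482.6 128.3  62.8] toolx [-0.014  1.    -0.   ] tooly [ 1.     0.014 -0.001] w 43.5 g 30.0 q [ 0.24  0.43  1.98 -0.    0.73  0.22]
tool delta [ -1.3 128.7  66.3]
```

```bash
python3 -m jog '[[[-1.3, 8, 0, 0, 0, 0], [0, 20, 0, 0, 0, 0], [0, 28, 0, 0, 0, 0], [0, 28, 0, 0, 0, 0], [0, 24, 0, 0, 0, 0]]]' >/dev/null && python3 -m jog '[[[0, 14, 0, 0, 0, 0], [0, 6.5, 0, 0, 0, 0], [0, 0, 0, 0, 0, 0], [0, 0, 0, 0, 0, 0], [0, 0, 0, 0, 0, 0]]]'>/dev/null && python3 -m jog '[[[0, 0, 10, 0, 0, 0], [0, 0, 17, 0, 0, 0], [0, 0, 17, 0, 0, 0], [0, 0, 12, 0, 0, 0], [0, 0, 6, 0, 0, 0]]]' >/dev/null; python3 -m jog '[[[0, 0, 0, 0, 0, 0], [0, 0, 0, 0, 0, 0], [0, 0, 0, 0, 0, 0], [0, 0, 0, 0, 0, 0], [0, 0, 0, 0, 0, 0]]]';  python3 st.py 611.2 128.8 -3.6; python3 chk.py 611 128 20 45
```

```text
t: 30.33
ee_pos: [612.3, 129.9, 2.1]
orientation: [2.204, 2.237, 0.002]
ft_force: [-0.1, -0.1, -0.7]
width: 43.4
grasp_force: 30.0
t 30.3333 pos [612.3 129.9   2.1] toolx [-0.015  1.     0.   ] tooly [1.    0.015 0.001] w 43.4 g 30.0 q [0.19 0.66 1.72 0.   0.76 0.18]
tool delta [-1.1 -1.1  5.7]
side [613.1 128.7  21.8] 39 zmin 22.6
```

```bash
python3 -m jog '[[[-1.3, -0.8, 2.5, 0, 0, 0], [0, 0, 1.5, 0, 0, 0], [0, 0, 0, 0, 0, 0], [0, 0, 0, 0, 0, 0]]]'|grep -E "pos|force"; python3 -m jog '[[[0, 0, 0.8, 0, 0, 0], [0, 0, 0, 0, 0, 0], [0, 0, 0, 0, 0, 0]]]'|grep -E "pos|force"
```

```text
ee_pos: [610.7, 128.4, -3.0]
ft_force: [0.4, -0.2, -0.4]
grasp_force: 30.0
ee_pos: [611.0, 128.5, -3.6]
ft_force: [-0.0, 0.2, -0.8]
grasp_force: 30.0
```

```bash
python3 -m jog '[[[0, 0, 0.7, 0, 0, 0], [0, 0, 0, 0, 0, 0], [0, 0, 0, 0, 0, 0]]]'|grep -E "pos|force"
```

```text
ee_pos: [611.0, 128.5, -3.6]
ft_force: [-1.5, -0.8, 5.5]
grasp_force: 30.0
```

Contact. I release, rise and check from a distance.

```bash
python3 -m jog '[[[0, 0, 0, 0, 0, 0], [0, 0, 0, 0, 0, 0], [0, 0, 0, 0, 0, 0], [0, 0, 0, 0, 0, 0], [0, 0, 0, 0, 0, 0]]]' 86 >/dev/null; python3 -m jog '[[[0, 0, -12, 0, 0, 0], [0, 0, -28, 0, 0, 0], [0, 0, -38, 0, 0, 0], [0, 0, -38, 0, 0, 0], [0, 0, -30, 0, 0, 0]]]' >/dev/null; python3 -m jog '[[[10, -20, -5, 0, 0, 0], [15, -33, 0, 0, 0, 0], [15, -33, 0, 0, 0, 0], [15, -33, 0, 0, 0, 0], [10, -20, 0, 0, 0, 0]]]' >/dev/null;  python3 -m jog '[[[0, 0, 0, 0, 0, 0], [0, 0, 0, 0, 0, 0], [0, 0, 0, 0, 0, 0], [0, 0, 0, 0, 0, 0]]]'
for p in "611 128" "624 37" "637 -54" "650 -144.5"; do python3 chk.py $p 25 55; done
python3 - <<'E'
from workcell import eyes
import cv2,numpy as np
d=eyes.get_image("top");e=eyes.get_image("side")
cv2.imwrite("pics/fin.png",cv2.resize(np.hstack([d["img"],e["img"]]),(800,300),interpolation=3)[:,:,::-1])
E
```

```text
t: 32.85
ee_pos: [472.4, 191.2, 147.3]
orientation: [2.205, 2.237, 0.002]
ft_force: [-1.2, 0.1, 0.3]
width: 85.9
grasp_force: 0.0
side [608.8 123.3  17.9] 58 zmin 25.9
top [610.8 129.6  21.7] 16 zmin 28.4
side [629.6  38.8  28.7] 52 zmin 27.3
top [624.4  38.3  23.7] 19 zmin 29.0
side [637.6 -53.9  26. ] 62 zmin 26.5
top [634.8 -51.1  24.6] 21 zmin 28.5
side [ 650.9 -146.5   27. ] 141 zmin 26.1
top [ 650.8 -142.9   27.8] 33 zmin 28.6
```

View pics/fin.png

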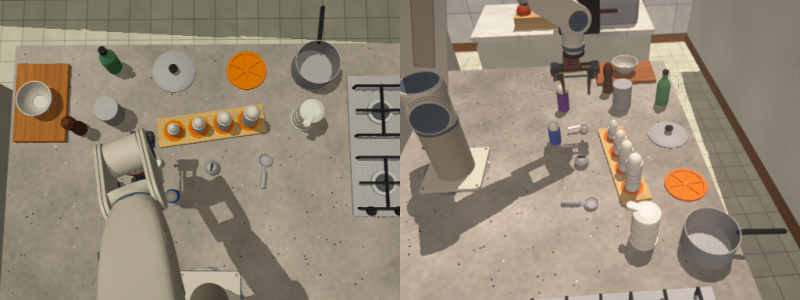

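All four bottles stand on their mats, descending in height away from the dispenser. The top-view centres are within about 3 mm of the mat centres, and the gripper is clear.

```bash
python3 -c "
from workcell import ticket;print(ticket.close_job())"
```

```text
the job is handed in; nothing more can be done
None
```

The job is handed in: the four white bottles stand upright on the mats, tallest (bottle_d) on mat_4 by the dispenser and then bottle_c, bottle_b and bottle_a down to mat_1, each within about 3 mm of its mat's centre in the top camera view.

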